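# Find and mark the worn trolley castor

### The arm

A 6-joint arm with a two-finger parallel gripper is mounted at the origin on the work surface. World frame = base frame: x ahead of the robot, y to its left, z up, the work surface at z = 0. Lengths are in m, angles in rad, forces in N, time in s.
With the tool pointing down it reaches from about 0.325 to 0.875 m from the base axis. Payload 4.4 kg.
Tool frame: the origin (TCP) lies midway between the tips of the shut fingers; the grasp point (between the pads) lies robot.pinch_z behind it (robot.pinch_z is the distance from the TCP to the grasp point, in m); z points along the fingers, y is the direction in which the jaws open and shut (so a half turn about z gives the same grasp; the last joint's range is limited). The gripper opens to 85 mm and grips with 20 to 120 N. Pads are 22 mm wide; open, the fingers measure 114 mm over their backs; the gripper's body (76 mm by 85 mm) begins 54 mm behind the grasp point. The pads swing forward as they close: fully open they stand 13 mm farther back than shut.
Start: joints at [-1.448, 0.207, 1.542, -0, 1.393, -0.15], TCP at [0.155, -0.554, 0.21] pointing down, gripper open.
Joint ranges: [-2.73, 2.73], [-0.86, 2.22], [0.23, 2.46], [-1.11, 4.25], [0.08, 2.63], [-2.82, 2.82]. Speed limits (rad/s): [2.79, 2.79, 3.14, 3.14, 3.14, 3.14].

### API

Orientations are given as [roll, pitch, yaw] about the fixed x, y, z axes, in that order (R = Rz(yaw) Ry(pitch) Rx(roll)).
In Python, from plant import robot, vision gives the robot as it stands.
- The arm moves only by the tool send_rows, never from a script. Its argument "motion" is a list of rows, each a list of 3 entries, a list of its own where there are three numbers: the shift along the tool's x, y, z in m, then the turn, a rotation vector about the tool's x, y, z in degrees, then the finger opening in m, from 0 to 0.0854. A call has 1 to 20 rows; each row is the pose to reach, as a shift and turn from the pose commanded when the call began, along the tool's axes at that moment; what a row does not reach only later rows make up. A row lasts 1/10 s, in which the tool goes at most 50 mm and 8.59 degrees, less where a joint would pass 70% of its speed; a pose out of reach is approached as far as the arm can. A call with a gripper value outside its range is refused whole. The fingers move at their own pace and stop on an object; the grip force is fixed at half the most. Time passes only in rows, so rows that repeat a pose let the fingers close. It gives the time, the measured TCP pose, the force and the opening at its end, in the units of the state.
- robot.read_state(): the state, without advancing time (a new reading comes with each control period).
- vision.camera(name): name is "scene" or "top" or "wrist"; returns the picture (480x640x3 uint8, red, green, blue); there is no depth.
- vision.camera_info(name): a dict with "intrinsics" (3x3 intrinsics, pixels), "cam_to_world" (4x4, takes a point from camera to world coordinates). Camera axes: x right, y up, looking along -z (the intrinsics and any distortion apply to the point x, -y, -z); pixel columns grow to the right and rows downward; lengths in m; the calibration is good to about 2 mm. A picture is of the moment at which its call begins: read the wrist's pose just before it. camera_info takes no time and is no camera call; for the wrist camera it gives the pose at the moment of the call.
- robot.sign_off(): hands the job in, once; it reports no verdict.
The state is a dict: "time_s": time; "joints": joint angles; "joint_vel": joint speeds; "joint_efforts": joint torques, N m; "tcp_pos": TCP position; "ee_rot": TCP orientation; "contact_force": force on the tool from outside, world axes, zero at the start; "torque": the same for the moment, N m; "width": opening from 0.0 (shut) to 1.0 (fully open).
Only numpy, scipy, OpenCV 4.12 (cv2) and the standard library are available. Lean on these libraries where they do the work, as an engineer would, in place of code of your own. Each camera call takes 0.05 s, during which the arm holds its last target.

### The job

One of the three upturned trolley castors has a worn wheel bearing. Rock their wheels sideways along the axle, gently enough not to force a bearing, to feel which has free play; rock the worn wheel right over to both sides at least twice to be sure and leave it leaning over, and only then pick up the red sleeve and stand it over that castor's brass post, down on its block. Leave the green sleeve and the other things on the bench where they are.

Things in the scene. Friction and masses are not known exactly. Their poses are not given: they have to be found in the camera images.
- castor_a: One of three castors that look alike, each fixed wheel-up on its own plywood block (190 x 85 x 20 mm high). Origin: centre of the block's underside; z up. Wheel over x = +30 mm, axle parallel to y, 106 mm above the bench. The fork's legs (outer faces 52 mm apart) reach 117 mm above the bench, so only the wheel's top 39 mm is clear of them. Brass post at x = -70 mm.
- wheel_a: Wheel of castor_a, like the others: 100 mm diameter, tyre 30 mm wide, flat-sided to 36 mm radius, shoulders rounded. Origin: wheel centre, on the axle. y: the axle, level when true; x and z turn as the wheel spins freely. Pushed along the axle at its top, it leans about the castor's x axis through this origin. Fingers set astride the tyre's top, a few mm clear each side, can push both ways.
- seat_a: Bearing seat hidden in the hub of wheel_a; origin at the wheel's centre, y along the unloaded axle. It tips only with load: 6 N m per rad, so its lean out of level shows the load on the bearing but not its free play.
- post_a (a point): Foot of castor_a's upright brass post (12 mm diameter, 35 mm tall), on its axis, at the block's top, 20 mm above the bench; seen from above 100 mm from the wheel's centre, square to the axle.
- castor_b: Same as castor_a in shape, sizes and axes. The letters tell neither place nor condition.
- wheel_b: Wheel of castor_b, as wheel_a. For all three: a SOUND bearing has no free play and only gives elastically, 6 N m per rad of lean (about 5 N per mm when pushed 35 mm above the axle), springing back; bending it over 0.10 rad (about 17 N there) spoils it.
- seat_b: Bearing seat hidden in the hub of wheel_b; origin at the wheel's centre, y along the unloaded axle. It tips only with load: 6 N m per rad, so its lean out of level shows the load on the bearing but not its free play.
- post_b (a point): Foot of castor_b's upright brass post (12 mm diameter, 35 mm tall), on its axis, at the block's top, 20 mm above the bench; seen from above 100 mm from the wheel's centre, square to the axle.
- castor_c: Same as castor_a in shape, sizes and axes.
- wheel_c: Wheel of castor_c, as wheel_a. For all three: a WORN bearing (exactly one is) lets the wheel lean freely about 0.16 rad each way against some 1 N of friction, staying where left, then meets a stop with the same give as a sound bearing, spoiled by 0.10 rad beyond the stop. Right over means past 0.11 rad.
- seat_c: Bearing seat hidden in the hub of wheel_c; origin at the wheel's centre, y along the unloaded axle. It tips only with load: 6 N m per rad, so its lean out of level shows the load on the bearing but not its free play.
- post_c (a point): Foot of castor_c's upright brass post (12 mm diameter, 35 mm tall), on its axis, at the block's top, 20 mm above the bench; seen from above 100 mm from the wheel's centre, square to the axle.
- red_sleeve: Red plastic marker sleeve: upright tube open at both ends, 36 mm outside and 22 mm inside diameter, 50 mm tall, about 40 g, standing loose on the bench between the robot and the castors. Origin: centre of its lower rim; z up along the tube.
- green_sleeve: Green marker sleeve, same shape and sizes as the red one, for sound castors; not needed, leave it standing. Bystander; origin at the centre of its underside.
- tape_roll: Roll of orange tape, 90 mm diameter, 40 mm high, lying flat. Bystander; origin at the centre of its underside.
- screwdriver: Screwdriver lying behind the castors. Bystander; origin at the centre of its underside.
- wrench: Wrench lying behind the castors. Bystander; origin at the centre of its underside.
- carton: Cardboard carton, 120 x 90 x 70 mm. Bystander; origin at the centre of its underside.
- oil_can: Aluminium can, 56 mm diameter, 130 mm tall, standing. Bystander; origin at the centre of its underside.
- axle_bolt: Steel pin, 12 mm diameter, 60 mm long, lying between two castor blocks. Bystander; origin at the centre of its underside.

How it is judged:
On the way, in this order (a step that is already met when the one before it is completed fails the run):
1. a wheel (only the worn one can, unharmed) is rocked right over to one side (top towards its castor's -y, lean over 0.11 rad) (angle between any of wheel_a, wheel_b, wheel_c's own y axis and vertical below 1.4608 rad), for 0.05 s.
2. and right over to the other side (+y) (angle between any of wheel_a, wheel_b, wheel_c's own y axis and vertical above 1.6808 rad), for 0.05 s.
3. and over to the first side again (angle between any of wheel_a, wheel_b, wheel_c's own y axis and vertical below 1.4608 rad), for 0.05 s.
4. then the red sleeve is lifted clear of the bench (height (world z) of red_sleeve above 0.03 m), for 0.1 s.
At the end, for the whole second after the job is handed in: The red sleeve stands released and at rest over the brass post of the worn castor: its axis within 8 mm of the post's, its lower rim within 4 mm of the block's top, upright within 0.08 rad. The worn wheel has been left leaning by more than 0.08 rad to either side (only a worn one stays so) (((horizontal distance between red_sleeve and post_a below 0.008 m and z of red_sleeve in the frame of post_a between -0.004 and 0.004 m and (angle between wheel_a's own y axis and vertical below 1.4908 rad or angle between wheel_a's own y axis and vertical above 1.6508 rad)) or (horizontal distance between red_sleeve and post_b below 0.008 m and z of red_sleeve in the frame of post_b between -0.004 and 0.004 m and (angle between wheel_b's own y axis and vertical below 1.4908 rad or angle between wheel_b's own y axis and vertical above 1.6508 rad)) or (horizontal distance between red_sleeve and post_c below 0.008 m and z of red_sleeve in the frame of post_c between -0.004 and 0.004 m and (angle between wheel_c's own y axis and vertical below 1.4908 rad or angle between wheel_c's own y axis and vertical above 1.6508 rad))) and angle between red_sleeve's own z axis and vertical below 0.08 rad and linear speed of red_sleeve below 0.02 m/s); the robot touches nothing.
It fails at once if a bearing is forced: a seat is bent over by more than 0.10 rad, which takes about 17 N at the tyre's top (angle between any of seat_a, seat_b, seat_c's own y axis and vertical below 1.4708 rad or angle between any of seat_a, seat_b, seat_c's own y axis and vertical above 1.6708 rad).
It fails at once if a bystander is shifted by more than 30 mm or the can or the green sleeve is knocked over (distance of any of green_sleeve, tape_roll, screwdriver, wrench, carton, oil_can, axle_bolt from where it was at the start of the episode above 0.03 m or angle between any of green_sleeve, oil_can's own z axis and vertical above 0.5 rad).
It also fails if it takes over 72 s, if anything falls off the work surface, if the arm or the gripper's body presses on something with over 40 N, if the wrist force passes 120 N, or if a joint passes its speed limit or range.

## Working session

There is one attempt and no reset: what is moved stays moved. The work goes in short steps, Python scripts to look and compute and a tool call to move; the robot and the scene stay as the last step left them, time stands still between calls to the robot, and variables do not carry over. Pictures are saved under pics/ and viewed, and the job is handed in when it is done.

Besides the shell and the picture viewer there is one more tool, called by a JSON object that holds its "op" and its "data". send_rows: Moves the arm, as the interface text tells. Its arguments: {"type":"object","properties":{"motion":{"type":"array"}},"required":["motion"]}

```bash
ls; mkdir -p pics; python3 - <<'E'
from plant import robot, vision
import cv2
print(robot.read_state(), robot.pinch_z)
for n in ["scene","top","wrist"]:
    i=vision.camera_info(n); print(n,i)
    cv2.imwrite(f"pics/{n}0.png",vision.camera(n)[:,:,::-1])
E
```

```text
pics
{'time_s': 0.0, 'joints': array([-1.44849978e+00,  2.07409397e-01,  1.54296728e+00, -3.01095983e-05,
        1.39352874e+00, -1.50521644e-01]), 'joint_vel': array([ 0.00113326, -0.00051297,  0.00098676,  0.00048988,  0.00152308,
       -0.00038952]), 'joint_efforts': array([ 2.56633493e-04, -3.83037758e+01, -2.91593921e+01, -3.11545245e-04,
        1.05080096e-02,  1.21196672e-05]), 'tcp_pos': array([ 0.15479784, -0.55291914,  0.20862554]), 'ee_rot': array([-3.13930160e+00, -3.17517172e-04,  2.72823173e-01]), 'contact_force': array([ 1.06159392, -0.45595819, -0.20790873]), 'torque': array([ 0.01501814,  0.00197368, -0.04351924]), 'width': 1.0008171831850736} 0.0187
scene {'intrinsics': array([[476.90697136,   0.        , 314.58415611],
       [  0.        , 476.90697136, 236.11834228],
       [  0.        ,   0.        ,   1.        ]]), 'cam_to_world': array([[ 0.34489971, -0.52808819,  0.77599424,  1.41540637],
       [ 0.93859904,  0.20171623, -0.27989715, -0.29587857],
       [-0.00872025,  0.82488388,  0.56523494,  0.67868957],
       [ 0.        ,  0.        ,  0.        ,
[... 190 characters left out ...]
 'cam_to_world': array([[ 0.01597993,  0.99871414, -0.04811143,  0.50749065],
       [-0.9996962 ,  0.01505553, -0.0195152 , -0.01112518],
       [-0.01876577,  0.04840866,  0.99865131,  1.61573711],
       [ 0.        ,  0.        ,  0.        ,  1.        ]])}
wrist {'intrinsics': array([[340.32933278,   0.        , 323.66437333],
       [  0.        , 340.32933278, 236.38637693],
       [  0.        ,   0.        ,   1.        ]]), 'cam_to_world': array([[ 0.27006647,  0.91391667,  0.30301886,  0.23365778],
       [-0.9628403 ,  0.25687583,  0.08338682, -0.53211287],
       [-0.00162961, -0.31427875,  0.94932935,  0.37347349],
       [ 0.        ,  0.        ,  0.        ,  1.        ]])}
```

View pics/scene0.png

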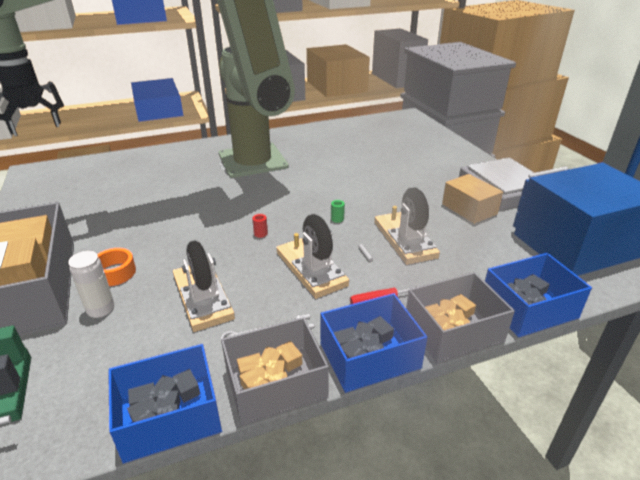

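View pics/top0.png

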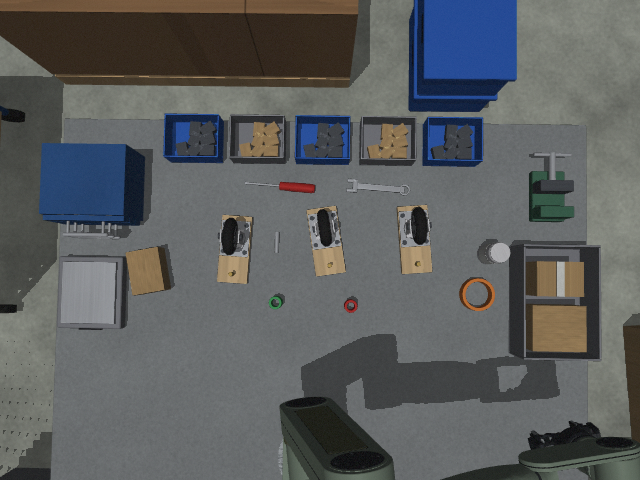

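```bash
cat > h.py <<'E'
import numpy as np, cv2
from plant import robot, vision
def ray(info,u,v):
    K=info["intrinsics"];T=info["cam_to_world"]
    d=T[:3,:3]@np.array([(u-K[0,2])/K[0,0],-(v-K[1,2])/K[1,1],-1.0]); return T[:3,3],d
def onz(info,u,v,z):
    o,d=ray(info,u,v); return o+d*(z-o[2])/d[2]
def proj(info,p):
    T=info["cam_to_world"];q=T[:3,:3].T@(np.asarray(p)-T[:3,3]);K=info["intrinsics"]
    return np.array([K[0,0]*q[0]/-q[2]+K[0,2],K[1,1]*-q[1]/-q[2]+K[1,2]])
E
python3 - <<'E'
from h import *
im=cv2.imread("pics/top0.png"); i=vision.camera_info("top")
hsv=cv2.cvtColor(im,cv2.COLOR_BGR2HSV)
m=cv2.inRange(hsv,(8,50,90),(28,255,255)); m[:195]=0;m[290:]=0;m[:,:205]=0;m[:,445:]=0
m=cv2.morphologyEx(m,cv2.MORPH_OPEN,np.ones((2,2)))
for x0,x1 in ((205,265),(295,355),(385,445)):
    mm=np.zeros_like(m);mm[:,x0:x1]=m[:,x0:x1]
    pts=cv2.findNonZero(mm); w=np.array([onz(i,u+0.,v+0.,0.02)[:2] for u,v in pts[:,0]],np.float32)
    r=cv2.minAreaRect(w); print(r, len(pts)); print(cv2.boxPoints(r).round(4).tolist())
for nm,lo,hi in(("red",(0,120,80),(6,255,255)),("green",(45,100,60),(85,255,255))):
    m=cv2.inRange(hsv,lo,hi);m[:285]=0;m[320:]=0;m[:,:250]=0;m[:,370:]=0
    c=max(cv2.findContours(m,0,2)[0],key=cv2.contourArea);(u,v),rad=cv2.minEnclosingCircle(c);print(nm,u,v,rad,onz(i,u,v,0.05))
cv2.imwrite("pics/topz.png",cv2.resize(im[195:320,205:445],None,fx=3.3,fy=3.3,interpolation=cv2.INTER_CUBIC))
s=cv2.imread("pics/scene0.png");cv2.imwrite("pics/scz.png",cv2.resize(s[175:340,165:445],None,fx=2.8,fy=2.8,interpolation=cv2.INTER_CUBIC))
E
```

```text
((0.5747026205062866, 0.24019783735275269), (0.08422020077705383, 0.18905970454216003), 86.55538940429688) 924
[[0.47780001163482666, 0.2037999927997589], [0.6664999723434448, 0.19249999523162842], [0.6715999841690063, 0.2766000032424927], [0.4828999936580658, 0.28790000081062317]]
((0.6018609404563904, -0.01661914587020874), (0.18885982036590576, 0.08409609645605087), 9.1522216796875) 913
[[0.5019000172615051, 0.00989999994635582], [0.5152999758720398, -0.07320000231266022], [0.7017999887466431, -0.04309999942779541], [0.6883999705314636, 0.039900001138448715]]
((0.6100314259529114, -0.26423144340515137), (0.18909674882888794, 0.08419877290725708), 4.725952625274658) 920
[[0.5123000144958496, -0.23010000586509705], [0.5192999839782715, -0.3140000104904175], [0.7077000141143799, -0.29840001463890076], [0.7008000016212463, -0.21449999511241913]]
red 350.25 305.75 6.373874664306641 [ 0.42494029 -0.08371724  0.05      ]
green 274.84783935546875 302.2826232910156 6.387495994567871 [0.43090266 0.12290631 0.05      ]
```

View pics/topz.png

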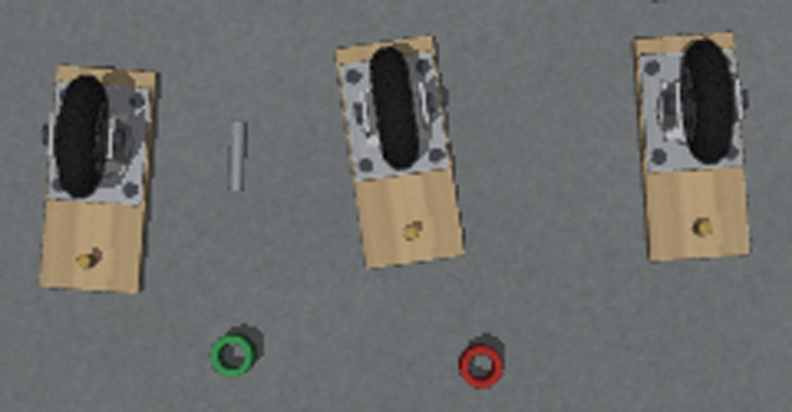

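View pics/scz.png

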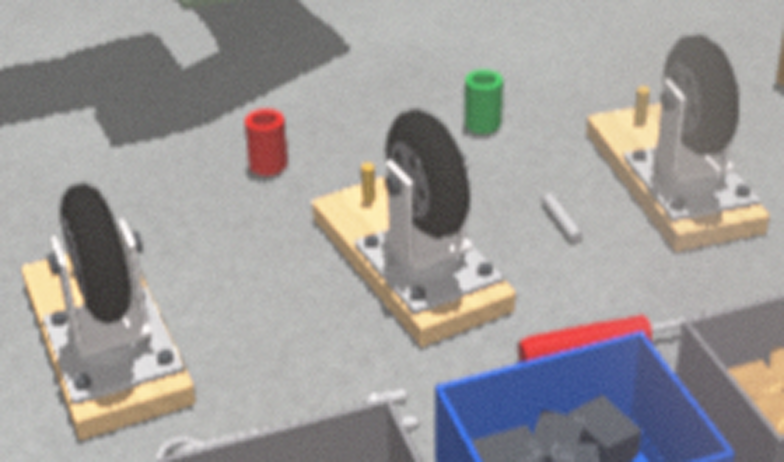

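```bash
cat >> h.py <<'E'
C={'R':(0.6100,-0.2642,4.73),'M':(0.6019,-0.0166,9.15),'L':(0.5747,0.2402,-3.44)}
def wheel(k,dx=0.03,dy=0,z=0.106):
    x,y,a=C[k];a=np.radians(a);return np.array([x+dx*np.cos(a)-dy*np.sin(a),y+dx*np.sin(a)+dy*np.cos(a),z])
from scipy.spatial.transform import Rotation as Rn
def rel(p,yaw):
    s=robot.read_state();R=Rn.from_euler('xyz',s["ee_rot"])
    T=Rn.from_euler('xyz',[np.pi,0,np.radians(yaw)])
    d=R.inv().apply(np.asarray(p)-s["tcp_pos"]); r=(R.inv()*T).as_rotvec(degrees=True)
    print("t",s["time_s"],"tcp",s["tcp_pos"].round(4),"rot",s["ee_rot"].round(4),"F",s["contact_force"].round(2),"w",round(s["width"]*85.4,1)); print("shift mm",(d*1000).round(1),"turn",r.round(2))
E
python3 - <<'E'
from h import *
im=cv2.imread("pics/top0.png"); i=vision.camera_info("top")
g=im.max(2)
for k,(x0,x1) in dict(L=(205,265),M=(295,355),R=(385,445)).items():
    m=(g<50).astype(np.uint8)*255; m[:200]=0;m[265:]=0;m[:,:x0]=0;m[:,x1:]=0
    c=max(cv2.findContours(m,0,2)[0],key=cv2.contourArea);r=cv2.minAreaRect(c)
    print(k,r,"pred top",proj(i,wheel(k,z=.156)).round(1),"ctr z.14",proj(i,wheel(k,z=.14)).round(1),"post top pred",proj(i,wheel(k,-.07,z=.055)).round(1))
    print(wheel(k).round(4))
rel([.6399,-.2617,.26],4.73)
E
```

```text
L ((228.85292053222656, 235.9117431640625), (15.492694854736328, 36.35414123535156), 4.39870548248291) pred top [227.8 235.8] ctr z.14 [228.8 236.2] post top pred [231.  274.6]
[0.6046 0.2384 0.106 ]
M ((323.95947265625, 227.2567596435547), (36.332176208496094, 11.672327995300293), 80.53767395019531) pred top [325.2 226.8] ctr z.14 [325.1 227.3] post top pred [330.4 265.9]
[ 0.6315 -0.0118  0.106 ]
R ((418.8719482421875, 225.34754943847656), (37.10499954223633, 15.570846557617188), 83.6598129272461) pred top [422.8 224.9] ctr z.14 [421.7 225.4] post top pred [419.2 264.6]
[ 0.6399 -0.2617  0.106 ]
t 0.15 tcp [ 0.1548 -0.5531  0.2088] rot [-3.1397e+00 -3.0000e-04  2.7270e-01] F [-0.23  0.16  0.3 ] w 85.6
shift mm [ 545.7 -150.   -50.7] turn [-1.10e-01 -1.00e-02  1.09e+01]
```

{"op": "send_rows", "data": {"motion": [[[0.05, -0.014, -0.05], [0, 0, 1], 0.05], [[0.1, -0.028, -0.05], [0, 0, 2], 0.05], [[0.15, -0.041, -0.05], [0, 0, 3], 0.05], [[0.2, -0.055, -0.05], [0, 0, 4], 0.05], [[0.25, -0.069, -0.05], [0, 0, 5], 0.05], [[0.3, -0.082, -0.05], [0, 0, 6], 0.05], [[0.35, -0.096, -0.05], [0, 0, 7], 0.05], [[0.4, -0.11, -0.05], [0, 0, 8], 0.05], [[0.45, -0.124, -0.05], [0, 0, 9], 0.05], [[0.5, -0.137, -0.05], [0, 0, 10], 0.05], [[0.545, -0.15, -0.05], [0, 0, 10.9], 0.05], [[0.545, -0.15, -0.05], [0, 0, 10.9], 0.05], [[0.545, -0.15, -0.05], [0, 0, 10.9], 0.05], [[0.545, -0.15, -0.05], [0, 0, 10.9], 0.05]]}}

```text
time_s: 1.55
tcp_pos: [0.6392, -0.2618, 0.2588]
ee_rot: [-3.141, 0.002, 0.084]
contact_force: [-0.1, -0.3, -1.2]
width: 0.589
```

```bash
python3 - <<'E'
from h import *
rel(wheel('R',z=.133),4.73)
rel(wheel('R',dy=.002,z=.133),4.73)
i=vision.camera_info("wrist");cv2.imwrite("pics/w1.png",vision.camera("wrist")[:,:,::-1])
E
```

```text
t 1.55 tcp [ 0.6392 -0.2618  0.2588] rot [-3.1411e+00  1.9000e-03  8.4000e-02] F [-0.14 -0.27 -1.15] w 50.3
shift mm [  0.9  -0.  125.7] turn [-0.03  0.11  0.08]
t 1.55 tcp [ 0.6392 -0.2618  0.2588] rot [-3.1411e+00  1.9000e-03  8.4000e-02] F [-0.14 -0.27 -1.15] w 50.3
shift mm [  0.9  -2.  125.8] turn [-0.03  0.11  0.08]
```

View pics/w1.png

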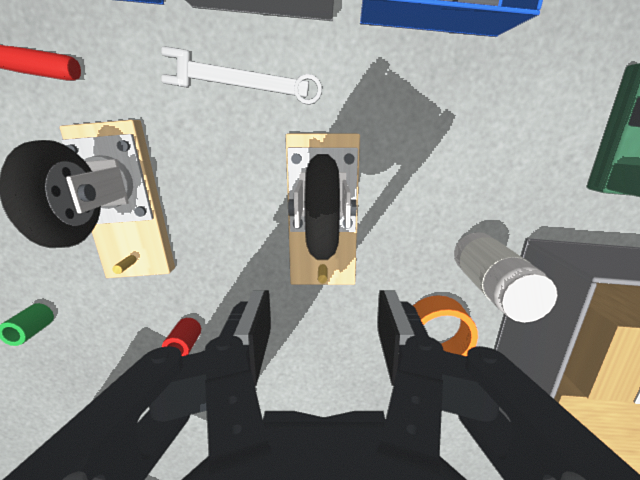

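The wheel (322,205) sits centrally between its fork legs (293–351) and the pads (centre ~324) line up with it. I'll descend astride.

{"op": "send_rows", "data": {"motion": [[[0.001, 0, 0.04], [0, 0, 0], 0.05], [[0.001, 0, 0.075], [0, 0, 0], 0.05], [[0.001, 0, 0.095], [0, 0, 0], 0.05], [[0.001, 0, 0.11], [0, 0, 0], 0.05], [[0.001, 0, 0.125], [0, 0, 0], 0.044], [[0.001, 0, 0.125], [0, 0, 0], 0.044], [[0.001, 0, 0.125], [0, 0, 0], 0.044]]}}

```text
time_s: 2.3
tcp_pos: [0.6406, -0.263, 0.1356]
ee_rot: [3.141, -0.001, 0.082]
contact_force: [-0.2, -0.2, 0.6]
width: 0.513
```

```bash
python3 - <<'E'
from h import *
rel(wheel('R',z=.133),4.73)
i=vision.camera_info("wrist");cv2.imwrite("pics/w2.png",vision.camera("wrist")[:,:,::-1])
E
```

```text
t 2.3 tcp [ 0.6406 -0.263   0.1356] rot [ 3.1409e+00 -9.0000e-04  8.2000e-02] F [-0.16 -0.22  0.55] w 43.8
shift mm [-0.6 -1.3  2.6] turn [ 0.04 -0.05 -0.03]
```

View pics/w2.png

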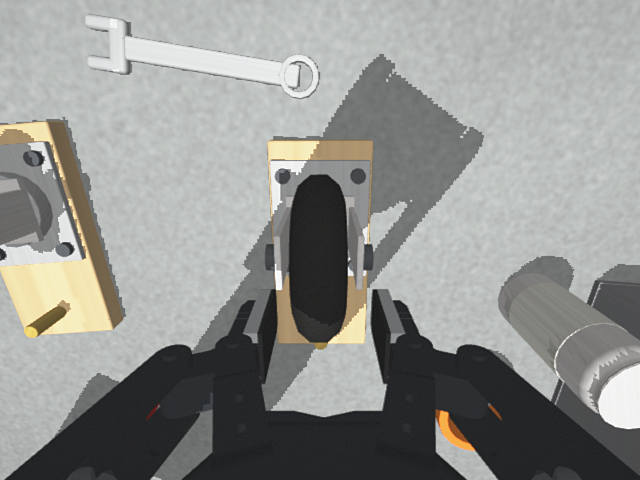

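```bash
python3 - <<'E'
from h import *
i=vision.camera_info("wrist");s=robot.read_state()
print(proj(i,s["tcp_pos"]),proj(i,s["tcp_pos"]+[0,.022,0.004]),proj(i,s["tcp_pos"]+[0,.022,0.03]))
w=wheel('R')
for dx,dz in((.05,0),(-.05,0),(0,.05),(-.035,.035),(.035,.035)): print(dx,dz,proj(i,wheel('R',dx=.03+dx,z=.106+dz)).round())
E
```

```text
[322.19638934 284.59974698] [280.17457065 284.8978483 ] [273.25692814 310.80547936]
0.05 0 [320. 184.]
-0.05 0 [320. 334.]
0 0.05 [319. 305.]
-0.035 0.035 [320. 347.]
0.035 0.035 [319. 226.]
```

{"op": "send_rows", "data": {"motion": [[[0, 0, 0.002], [0, 0, 0], 0.044], [[0, 0.002, 0.002], [0, 0, 0], 0.044], [[0, 0.004, 0.002], [0, 0, 0], 0.044], [[0, 0.004, 0.002], [0, 0, 0], 0.044]]}}

```text
time_s: 2.75
tcp_pos: [0.6409, -0.2668, 0.1332]
ee_rot: [3.141, -0.001, 0.082]
contact_force: [-0.4, 0.8, 0.0]
width: 0.51
```

{"op": "send_rows", "data": {"motion": [[[0, 0.001, 0], [0, 0, 0], 0.044], [[0, 0.001, 0], [0, 0, 0], 0.044]]}}

```text
time_s: 2.95
tcp_pos: [0.6408, -0.2675, 0.1328]
ee_rot: [3.141, -0.0, 0.083]
contact_force: [0.3, 0.1, 0.3]
width: 0.515
```

{"op": "send_rows", "data": {"motion": [[[0, 0.001, 0], [0, 0, 0], 0.044], [[0, 0.001, 0], [0, 0, 0], 0.044]]}}

```text
time_s: 3.15
tcp_pos: [0.6408, -0.2685, 0.1327]
ee_rot: [3.142, 0.0, 0.083]
contact_force: [1.6, 0.5, -0.6]
width: 0.516
```

{"op": "send_rows", "data": {"motion": [[[0, 0.001, 0], [0, 0, 0], 0.044], [[0, 0.001, 0], [0, 0, 0], 0.044]]}}

```text
time_s: 3.35
tcp_pos: [0.6409, -0.2695, 0.1328]
ee_rot: [3.142, 0.0, 0.082]
contact_force: [0.1, -0.4, -0.4]
width: 0.515
```

{"op": "send_rows", "data": {"motion": [[[0, 0.001, 0], [0, 0, 0], 0.044], [[0, 0.001, 0], [0, 0, 0], 0.044]]}}

```text
time_s: 3.55
tcp_pos: [0.641, -0.2705, 0.1328]
ee_rot: [3.142, -0.0, 0.082]
contact_force: [0.1, 0.8, 0.2]
width: 0.52
```

{"op": "send_rows", "data": {"motion": [[[0, 0.0005, 0], [0, 0, 0], 0.044], [[0, 0.0005, 0], [0, 0, 0], 0.044]]}}

```text
time_s: 3.75
tcp_pos: [0.641, -0.2709, 0.1328]
ee_rot: [3.142, 0.0, 0.083]
contact_force: [0.0, -0.9, -0.0]
width: 0.514
```

```bash
python3 - <<'E'
from h import *
im=vision.camera("wrist")[:,:,::-1];cv2.imwrite("pics/w3.png",cv2.resize(im[150:390,200:450],None,fx=2.4,fy=2.4))
E
```

```text
(no output)
```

View pics/w3.png

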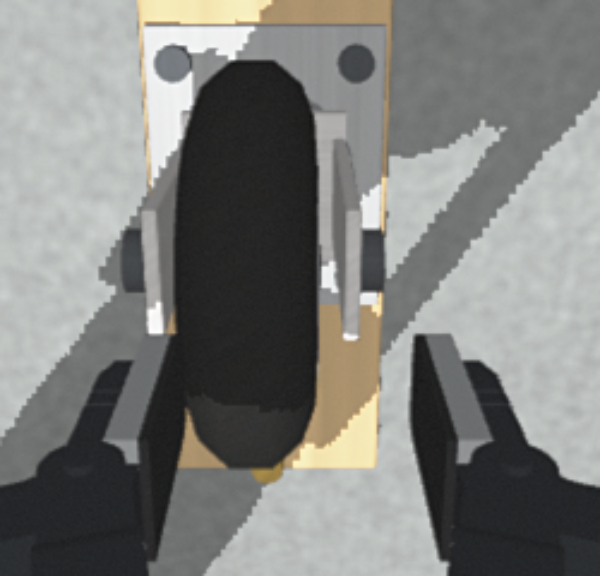

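The left pad (col ~175 in the crop) is just reaching the tyre flank. I'll continue in small steps.

{"op": "send_rows", "data": {"motion": [[[0, 0.0007, 0], [0, 0, 0], 0.044], [[0, 0.0007, 0], [0, 0, 0], 0.044]]}}

```text
time_s: 4.0
tcp_pos: [0.6411, -0.2716, 0.1328]
ee_rot: [3.142, 0.0, 0.082]
contact_force: [0.2, 0.2, -0.5]
width: 0.518
```

{"op": "send_rows", "data": {"motion": [[[0, 0.0007, 0], [0, 0, 0], 0.044], [[0, 0.0007, 0], [0, 0, 0], 0.044]]}}

```text
time_s: 4.2
tcp_pos: [0.6412, -0.2723, 0.1328]
ee_rot: [3.142, -0.0, 0.082]
contact_force: [0.5, -0.3, -1.2]
width: 0.516
```

{"op": "send_rows", "data": {"motion": [[[0, 0.0006, 0], [0, 0, 0], 0.044], [[0, 0.0006, 0], [0, 0, 0], 0.044]]}}

```text
time_s: 4.4
tcp_pos: [0.6412, -0.2729, 0.1328]
ee_rot: [3.142, 0.0, 0.083]
contact_force: [-0.6, 0.6, -0.5]
width: 0.517
```

{"op": "send_rows", "data": {"motion": [[[0, 0.0007, 0], [0, 0, 0], 0.044], [[0, 0.0007, 0], [0, 0, 0], 0.044]]}}

```text
time_s: 4.6
tcp_pos: [0.6413, -0.2736, 0.1328]
ee_rot: [3.142, 0.0, 0.082]
contact_force: [1.0, 0.4, -0.8]
width: 0.518
```

{"op": "send_rows", "data": {"motion": [[[0, 0.0007, 0], [0, 0, 0], 0.044], [[0, 0.0007, 0], [0, 0, 0], 0.044]]}}

```text
time_s: 4.8
tcp_pos: [0.6413, -0.2744, 0.1328]
ee_rot: [3.141, -0.0, 0.082]
contact_force: [0.3, 0.1, 0.3]
width: 0.514
```

```bash
python3 - <<'E'
from h import *
im=vision.camera("wrist")[:,:,::-1];cv2.imwrite("pics/w4.png",cv2.resize(im[150:390,200:450],None,fx=2.4,fy=2.4))
E
```

```text
(no output)
```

View pics/w4.png

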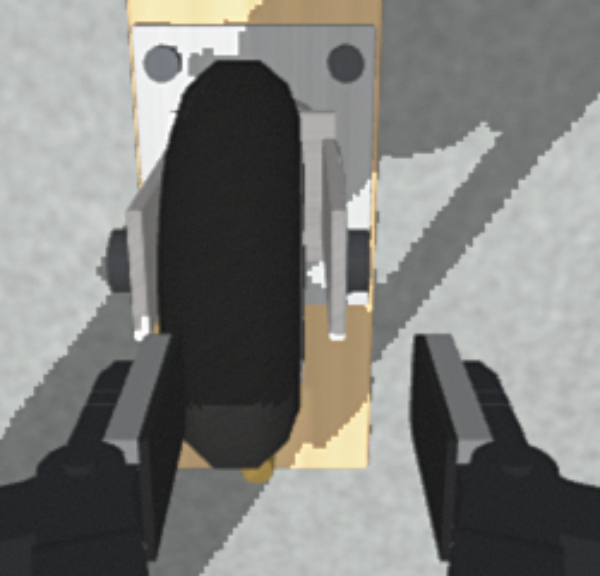

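```bash
python3 - <<'E'
from h import *
i=vision.camera_info("wrist");s=robot.read_state();R=Rn.from_euler('xyz',s["ee_rot"])
for u,v in((271,289),(372,289),(247,333),(390,333),(269,302),(263,381),(386,381)):
    o,d=ray(i,u,v)
    ol=R.inv().apply(o-s["tcp_pos"]);dl=R.inv().apply(d)
    for yy in (-.022,.022):
        t=(yy-ol[1])/dl[1]
        if t>0: print(u,v,(1000*(ol+t*dl)).round(1))
E
```

```text
271 289 [ 14.  -22.  -32.4]
372 289 [ 12.7  22.  -29.9]
247 333 [ 22.8 -22.  -78. ]
390 333 [ 18.   22.  -70.8]
269 302 [ 11.3 -22.  -39. ]
263 381 [ -9.9 -22.  -60.7]
386 381 [ -1.6  22.  -70. ]
```

```bash
python3 - <<'E'
from h import *
im=vision.camera("scene")[:,:,::-1];cv2.imwrite("pics/s2.png",cv2.resize(im[170:340,140:280],None,fx=4,fy=3.5,interpolation=cv2.INTER_CUBIC))
i=vision.camera_info("scene");s=robot.read_state();print(proj(i,s["tcp_pos"]))
E
```

```text
[188.53290707 255.480122  ]
```

View pics/s2.png

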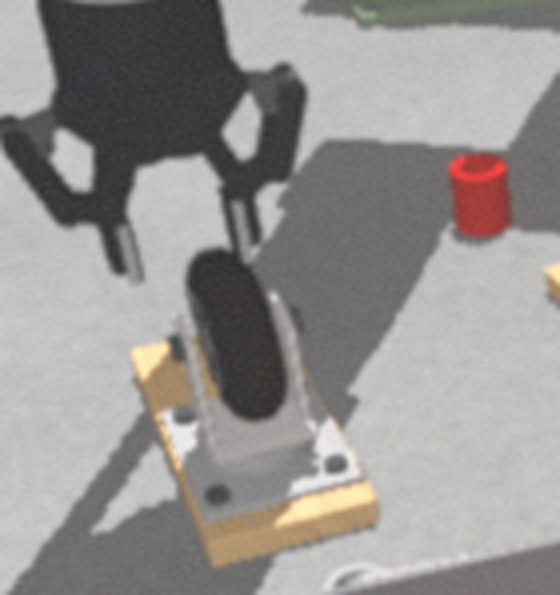

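The scene view shows the finger tips (crop (138,280) and (250,250)) roughly level with the tyre top, well above the nominal TCP, so they are not yet astride. I'll back off sideways and go deeper.

{"op": "send_rows", "data": {"motion": [[[0, -0.004, 0], [0, 0, 0], 0.048], [[0, -0.0095, 0], [0, 0, 0], 0.048], [[0, -0.0115, 0], [0, 0, 0], 0.048], [[0, -0.0115, 0.005], [0, 0, 0], 0.048], [[0, -0.0115, 0.011], [0, 0, 0], 0.048], [[0, -0.0115, 0.011], [0, 0, 0], 0.048]]}}

```text
time_s: 5.5
tcp_pos: [0.6394, -0.2623, 0.12]
ee_rot: [-3.14, 0.002, 0.083]
contact_force: [-0.1, -0.0, -0.4]
width: 0.559
```

```bash
python3 - <<'E'
from h import *
im=vision.camera("scene")[:,:,::-1];a=cv2.resize(im[190:310,150:250],None,fx=4,fy=4,interpolation=cv2.INTER_CUBIC)
im=vision.camera("wrist")[:,:,::-1];b=cv2.resize(im[150:390,200:450],None,fx=1.6,fy=2,interpolation=cv2.INTER_CUBIC)
cv2.imwrite("pics/s3.png",np.hstack([a,b]))
rel(wheel('R',z=.121),4.73)
E
```

```text
t 5.6 tcp [ 0.64   -0.2627  0.121 ] rot [-3.141e+00  1.000e-03  8.240e-02] F [0.72 0.12 0.24] w 47.9
shift mm [ 0. -1.  0.] turn [-0.04  0.06 -0.01]
```

View pics/s3.png

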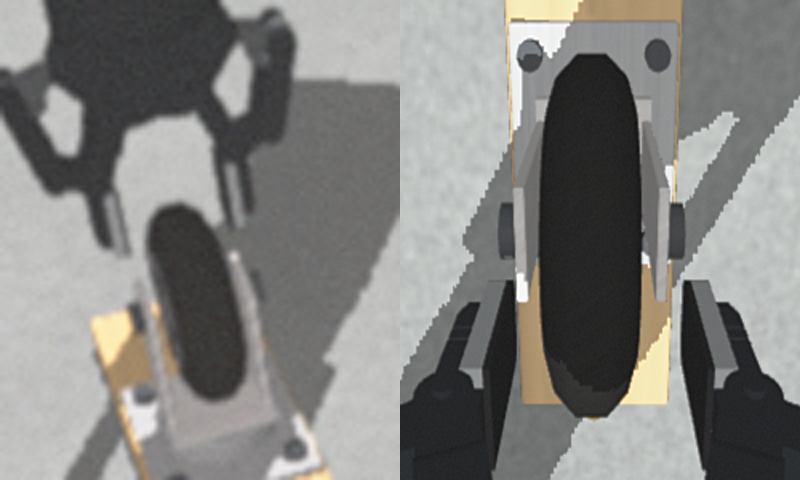

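```bash
python3 - <<'E'
from h import *
i=vision.camera_info("scene");s=robot.read_state();R=Rn.from_euler('xyz',s["ee_rot"])
for z in (0,10,20,30):
  print(z,*[ (proj(i,s["tcp_pos"]+R.apply([.011*sx,y,-z/1000]))-[150,190]).round(1)*4 for y in(-.024,.024) for sx in(-1,1)])
print(proj(i,wheel('R',z=.156))*4-np.array([600,760]))
E
```

```text
0 [224.8 250. ] [236. 274.] [127.2 275.2] [137.2 300.4]
10 [222.  233.6] [233.2 257.6] [124.  258.8] [133.6 283.6]
20 [218.8 216.8] [230.4 240.8] [120.4 242. ] [130.  266.8]
30 [216. 200.] [227.6 224. ] [116.8 225.2] [126.4 250. ]
[172.67534343 215.46568566]
```

{"op": "send_rows", "data": {"motion": [[[0, 0, 0.005], [0, 0, 0], 0.048], [[0, 0, 0.01], [0, 0, 0], 0.048], [[0, 0, 0.01], [0, 0, 0], 0.048]]}}

```text
time_s: 5.9
tcp_pos: [0.6396, -0.2624, 0.1104]
ee_rot: [-3.14, 0.002, 0.082]
contact_force: [-0.6, 1.1, -0.3]
width: 0.561
```

```bash
python3 - <<'E'
from h import *
im=vision.camera("scene")[:,:,::-1];a=cv2.resize(im[190:310,150:250],None,fx=4,fy=4,interpolation=cv2.INTER_CUBIC)
im=vision.camera("wrist")[:,:,::-1];b=cv2.resize(im[150:390,200:450],None,fx=1.6,fy=2,interpolation=cv2.INTER_CUBIC)
cv2.imwrite("pics/s4.png",np.hstack([a,b]))
rel(wheel('R',z=.121),4.73)
E
```

```text
t 6.0 tcp [ 0.6401 -0.2627  0.1113] rot [-3.1412e+00  7.0000e-04  8.2400e-02] F [-0.03 -0.01 -0.76] w 47.7
shift mm [-0.2 -1.  -9.7] turn [-0.02  0.04 -0.01]
```

View pics/s4.png

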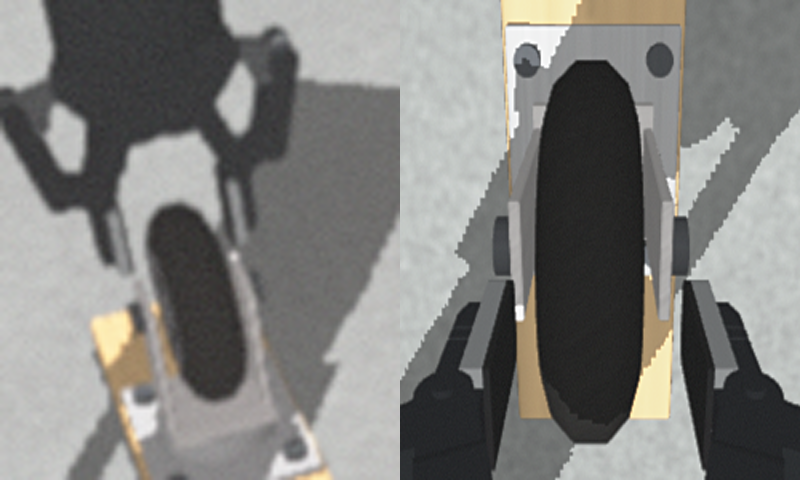

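{"op": "send_rows", "data": {"motion": [[[0, 0.001, 0.003], [0, 0, 0], 0.044], [[0, 0.002, 0.003], [0, 0, 0], 0.044], [[0, 0.003, 0.003], [0, 0, 0], 0.044], [[0, 0.004, 0.003], [0, 0, 0], 0.044], [[0, 0.004, 0.003], [0, 0, 0], 0.044]]}}

```text
time_s: 6.5
tcp_pos: [0.6408, -0.267, 0.109]
ee_rot: [3.141, -0.0, 0.082]
contact_force: [0.9, -0.4, -0.2]
width: 0.517
```

{"op": "send_rows", "data": {"motion": [[[0, 0.0007, 0], [0, 0, 0], 0.044], [[0, 0.0007, 0], [0, 0, 0], 0.044]]}}

```text
time_s: 6.7
tcp_pos: [0.6408, -0.2672, 0.1089]
ee_rot: [-3.141, -0.0, 0.083]
contact_force: [0.2, 1.0, 0.2]
width: 0.516
```

{"op": "send_rows", "data": {"motion": [[[0, 0.0007, 0], [0, 0, 0], 0.044], [[0, 0.0007, 0], [0, 0, 0], 0.044]]}}

```text
time_s: 6.9
tcp_pos: [0.6409, -0.2678, 0.109]
ee_rot: [-3.141, -0.0, 0.083]
contact_force: [-1.7, 1.5, 1.1]
width: 0.516
```

{"op": "send_rows", "data": {"motion": [[[0, 0.0007, 0], [0, 0, 0], 0.044], [[0, 0.0007, 0], [0, 0, 0], 0.044]]}}

```text
time_s: 7.1
tcp_pos: [0.641, -0.2687, 0.109]
ee_rot: [-3.141, -0.0, 0.083]
contact_force: [-0.3, 1.9, 2.3]
width: 0.518
```

{"op": "send_rows", "data": {"motion": [[[0, 0.0007, 0], [0, 0, 0], 0.044], [[0, 0.0007, 0], [0, 0, 0], 0.044]]}}

```text
time_s: 7.3
tcp_pos: [0.6411, -0.2696, 0.1089]
ee_rot: [3.141, -0.0, 0.083]
contact_force: [-0.2, 2.1, 1.8]
width: 0.516
```

{"op": "send_rows", "data": {"motion": [[[0, 0.0007, 0], [0, 0, 0], 0.044], [[0, 0.0007, 0], [0, 0, 0], 0.044]]}}

```text
time_s: 7.5
tcp_pos: [0.6411, -0.2704, 0.1089]
ee_rot: [3.141, -0.0, 0.082]
contact_force: [1.1, 1.9, 2.8]
width: 0.517
```

```bash
cat > look.py <<'E'
from h import *
import sys
im=vision.camera("scene")[:,:,::-1];x,y=int(sys.argv[2]),int(sys.argv[3]);a=cv2.resize(im[y:y+120,x:x+100],None,fx=4,fy=4,interpolation=cv2.INTER_CUBIC)
im=vision.camera("wrist")[:,:,::-1];b=cv2.resize(im[150:390,200:450],None,fx=1.6,fy=2,interpolation=cv2.INTER_CUBIC)
cv2.imwrite(sys.argv[1],np.hstack([a,b]))
E
python3 look.py pics/s5.png 150 190
```

```text
(no output)
```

View pics/s5.png

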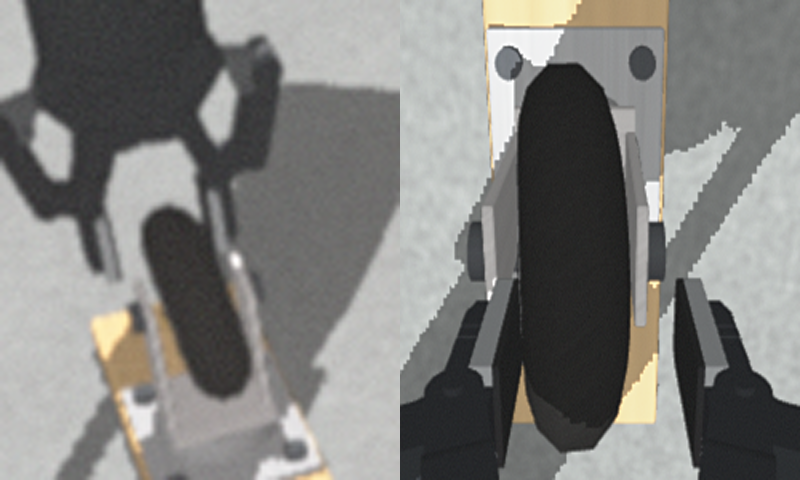

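The right-hand wheel leans visibly (its top has shifted right relative to the fork) under only about 2 N, so this is the worn one. I'll keep going to its stop.

{"op": "send_rows", "data": {"motion": [[[0, 0.0007, 0], [0, 0, 0], 0.044], [[0, 0.0007, 0], [0, 0, 0], 0.044]]}}

```text
time_s: 7.8
tcp_pos: [0.6411, -0.2711, 0.1089]
ee_rot: [3.141, -0.0, 0.082]
contact_force: [-0.2, 1.4, 1.9]
width: 0.515
```

{"op": "send_rows", "data": {"motion": [[[0, 0.0007, 0], [0, 0, 0], 0.044], [[0, 0.0007, 0], [0, 0, 0], 0.044]]}}

```text
time_s: 8.0
tcp_pos: [0.6411, -0.2716, 0.1089]
ee_rot: [-3.141, -0.0, 0.083]
contact_force: [-0.2, 2.0, 1.9]
width: 0.52
```

{"op": "send_rows", "data": {"motion": [[[0, 0.0005, 0], [0, 0, 0], 0.044], [[0, 0.0005, 0], [0, 0, 0], 0.044]]}}

```text
time_s: 8.2
tcp_pos: [0.6412, -0.2717, 0.1089]
ee_rot: [-3.141, 0.0, 0.083]
contact_force: [-0.6, 3.9, 2.8]
width: 0.519
```

{"op": "send_rows", "data": {"motion": [[[0, 0.0007, 0], [0, 0, 0], 0.044], [[0, 0.0007, 0], [0, 0, 0], 0.044]]}}

```text
time_s: 8.4
tcp_pos: [0.6412, -0.272, 0.1089]
ee_rot: [-3.14, 0.0, 0.083]
contact_force: [-1.1, 4.8, 4.2]
width: 0.517
```

{"op": "send_rows", "data": {"motion": [[[0, 0.0005, 0], [0, 0, 0], 0.044], [[0, 0.0005, 0], [0, 0, 0], 0.044]]}}

```text
time_s: 8.6
tcp_pos: [0.6412, -0.2721, 0.1089]
ee_rot: [-3.139, 0.0, 0.083]
contact_force: [-0.8, 6.7, 4.2]
width: 0.515
```

{"op": "send_rows", "data": {"motion": [[[0, -0.005, 0], [0, 0, 0], 0.044], [[0, -0.01, 0], [0, 0, 0], 0.044], [[0, -0.013, 0], [0, 0, 0], 0.044], [[0, -0.015, 0], [0, 0, 0], 0.044], [[0, -0.017, 0], [0, 0, 0], 0.044], [[0, -0.018, 0], [0, 0, 0], 0.044], [[0, -0.019, 0], [0, 0, 0], 0.044], [[0, -0.02, 0], [0, 0, 0], 0.044], [[0, -0.02, 0], [0, 0, 0], 0.044]]}}

```text
time_s: 9.5
tcp_pos: [0.6397, -0.2534, 0.1089]
ee_rot: [3.141, -0.0, 0.083]
contact_force: [-0.3, -0.6, 0.5]
width: 0.515
```

{"op": "send_rows", "data": {"motion": [[[0, -0.001, 0], [0, 0, 0], 0.044], [[0, -0.002, 0], [0, 0, 0], 0.044], [[0, -0.002, 0], [0, 0, 0], 0.044]]}}

```text
time_s: 9.8
tcp_pos: [0.6395, -0.2515, 0.109]
ee_rot: [3.141, -0.0, 0.083]
contact_force: [0.5, -1.9, 1.4]
width: 0.516
```

{"op": "send_rows", "data": {"motion": [[[0, -0.001, 0], [0, 0, 0], 0.044], [[0, -0.001, 0], [0, 0, 0], 0.044]]}}

```text
time_s: 10.0
tcp_pos: [0.6395, -0.2504, 0.1089]
ee_rot: [3.141, -0.0, 0.083]
contact_force: [0.2, -1.1, 1.4]
width: 0.516
```

{"op": "send_rows", "data": {"motion": [[[0, -0.001, 0], [0, 0, 0], 0.044], [[0, -0.001, 0], [0, 0, 0], 0.044]]}}

```text
time_s: 10.2
tcp_pos: [0.6394, -0.2494, 0.109]
ee_rot: [3.141, -0.0, 0.083]
contact_force: [-0.1, -1.4, 2.4]
width: 0.518
```

{"op": "send_rows", "data": {"motion": [[[0, -0.001, 0], [0, 0, 0], 0.044], [[0, -0.001, 0], [0, 0, 0], 0.044]]}}

```text
time_s: 10.4
tcp_pos: [0.6393, -0.2486, 0.109]
ee_rot: [3.141, -0.0, 0.083]
contact_force: [0.1, -2.7, 2.4]
width: 0.514
```

{"op": "send_rows", "data": {"motion": [[[0, -0.001, 0], [0, 0, 0], 0.044], [[0, -0.001, 0], [0, 0, 0], 0.044]]}}

```text
time_s: 10.6
tcp_pos: [0.6393, -0.2482, 0.1091]
ee_rot: [3.14, -0.001, 0.082]
contact_force: [1.3, -4.6, 2.3]
width: 0.518
```

{"op": "send_rows", "data": {"motion": [[[0, -0.001, 0], [0, 0, 0], 0.044], [[0, -0.001, 0], [0, 0, 0], 0.044]]}}

```text
time_s: 10.8
tcp_pos: [0.6393, -0.2479, 0.1092]
ee_rot: [3.139, -0.001, 0.082]
contact_force: [0.1, -5.8, 2.4]
width: 0.517
```

```bash
python3 look.py pics/s6.png 150 190
```

```text
(no output)
```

View pics/s6.png

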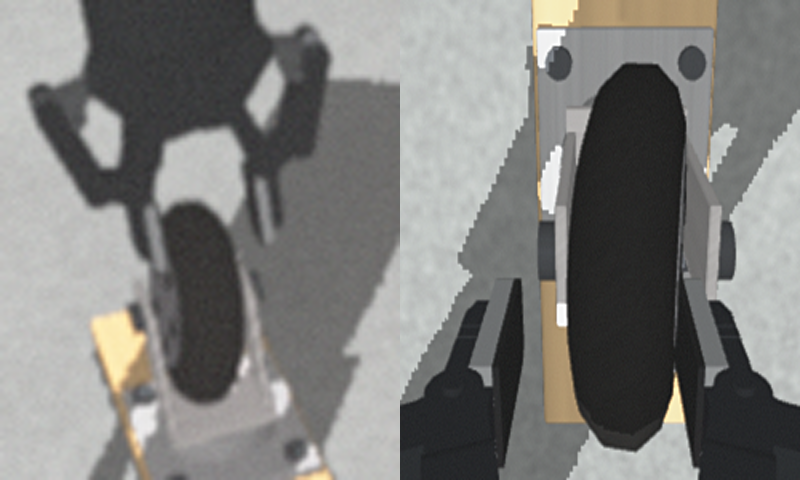

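Leaning right over to the +y side, against its stop at about 6 N. Now back to -y.

{"op": "send_rows", "data": {"motion": [[[0, 0.005, 0], [0, 0, 0], 0.044], [[0, 0.01, 0], [0, 0, 0], 0.044], [[0, 0.015, 0], [0, 0, 0], 0.044], [[0, 0.018, 0], [0, 0, 0], 0.044], [[0, 0.02, 0], [0, 0, 0], 0.044], [[0, 0.021, 0], [0, 0, 0], 0.044], [[0, 0.022, 0], [0, 0, 0], 0.044], [[0, 0.023, 0], [0, 0, 0], 0.044], [[0, 0.024, 0], [0, 0, 0], 0.044], [[0, 0.024, 0], [0, 0, 0], 0.044]]}}

```text
time_s: 11.9
tcp_pos: [0.6412, -0.2704, 0.1091]
ee_rot: [3.141, -0.0, 0.083]
contact_force: [-0.4, 1.4, 2.1]
width: 0.515
```

{"op": "send_rows", "data": {"motion": [[[0, 0.001, 0], [0, 0, 0], 0.044], [[0, 0.001, 0], [0, 0, 0], 0.044]]}}

```text
time_s: 12.1
tcp_pos: [0.6413, -0.2715, 0.109]
ee_rot: [3.141, -0.001, 0.083]
contact_force: [-0.2, 1.7, 2.8]
width: 0.515
```

{"op": "send_rows", "data": {"motion": [[[0, 0.001, 0], [0, 0, 0], 0.044], [[0, 0.001, 0], [0, 0, 0], 0.044]]}}

```text
time_s: 12.3
tcp_pos: [0.6413, -0.2718, 0.109]
ee_rot: [-3.141, -0.0, 0.083]
contact_force: [-0.4, 4.0, 3.2]
width: 0.517
```

{"op": "send_rows", "data": {"motion": [[[0, 0.001, 0], [0, 0, 0], 0.044], [[0, 0.001, 0], [0, 0, 0], 0.044]]}}

```text
time_s: 12.5
tcp_pos: [0.6413, -0.2721, 0.1091]
ee_rot: [-3.139, -0.0, 0.083]
contact_force: [-1.2, 6.0, 5.3]
width: 0.516
```

Literal "both sides at least twice" calls for one more rock to +y, leaving it leaning there.

{"op": "send_rows", "data": {"motion": [[[0, -0.005, 0], [0, 0, 0], 0.044], [[0, -0.01, 0], [0, 0, 0], 0.044], [[0, -0.015, 0], [0, 0, 0], 0.044], [[0, -0.018, 0], [0, 0, 0], 0.044], [[0, -0.02, 0], [0, 0, 0], 0.044], [[0, -0.021, 0], [0, 0, 0], 0.044], [[0, -0.022, 0], [0, 0, 0], 0.044], [[0, -0.023, 0], [0, 0, 0], 0.044], [[0, -0.024, 0], [0, 0, 0], 0.044], [[0, -0.025, 0], [0, 0, 0], 0.044], [[0, -0.025, 0], [0, 0, 0], 0.044]]}}

```text
time_s: 13.6
tcp_pos: [0.6394, -0.2486, 0.1091]
ee_rot: [3.141, -0.001, 0.083]
contact_force: [-0.1, -2.6, 1.4]
width: 0.517
```

{"op": "send_rows", "data": {"motion": [[[0, -0.001, 0], [0, 0, 0], 0.044], [[0, -0.0015, 0], [0, 0, 0], 0.044], [[0, -0.0015, 0], [0, 0, 0], 0.044]]}}

```text
time_s: 13.9
tcp_pos: [0.6394, -0.2481, 0.1093]
ee_rot: [3.139, -0.001, 0.082]
contact_force: [-0.2, -5.3, 3.3]
width: 0.517
```

{"op": "send_rows", "data": {"motion": [[[0, 0.004, 0], [0, 0, 0], 0.05], [[0, 0.0045, 0], [0, 0, 0], 0.056], [[0, 0.0045, 0], [0, 0, 0], 0.06], [[0, 0.0045, -0.01], [0, 0, 0], 0.06], [[0, 0.0045, -0.03], [0, 0, 0], 0.06], [[0, 0.0045, -0.06], [0, 0, 0], 0.06], [[0, 0.0045, -0.1], [0, 0, 0], 0.06], [[0, 0.0045, -0.1], [0, 0, 0], 0.06]]}}

```text
time_s: 14.7
tcp_pos: [0.6435, -0.253, 0.2179]
ee_rot: [3.134, -0.012, 0.083]
contact_force: [1.1, -1.0, 1.6]
width: 0.705
```

```bash
python3 look.py pics/s7.png 150 190; python3 - <<'E'
from h import *
rel([.4249-.06,-.0837,.18],4.73)
rel([.4249,-.0837,.15],4.73)
E
```

```text
t 14.8 tcp [ 0.6406 -0.2516  0.2117] rot [ 3.1394 -0.004   0.0829] F [-0.54 -0.15 -0.67] w 60.0
shift mm [-261.  -190.3   30.3] turn [ 0.13 -0.23  0.02]
t 14.8 tcp [ 0.6406 -0.2516  0.2117] rot [ 3.1394 -0.004   0.0829] F [-0.54 -0.15 -0.67] w 60.0
shift mm [-201.3 -185.4   60.5] turn [ 0.13 -0.23  0.02]
```

View pics/s7.png

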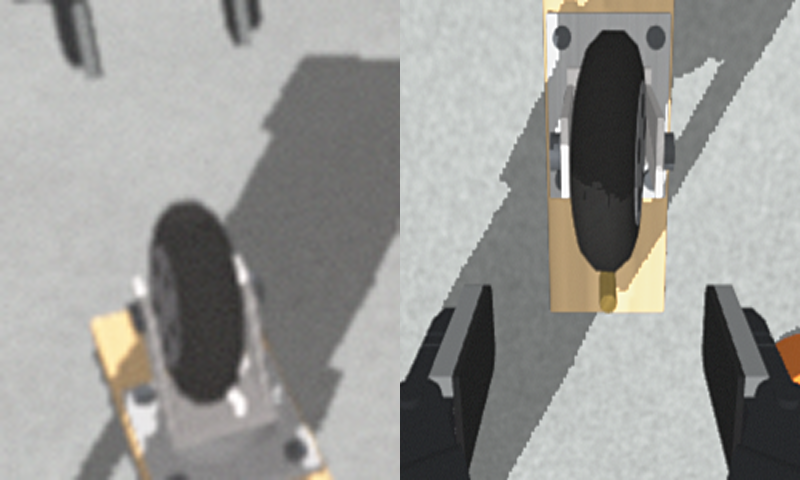

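The wheel stays leaning to +y after release (tilted tyre in both views). Now to the red sleeve.

{"op": "send_rows", "data": {"motion": [[[-0.035, -0.032, 0], [0, 0, 0], 0.07], [[-0.07, -0.064, 0.01], [0, 0, 0], 0.07], [[-0.105, -0.097, 0.02], [0, 0, 0], 0.07], [[-0.14, -0.13, 0.04], [0, 0, 0], 0.07], [[-0.175, -0.16, 0.06], [0, 0, 0], 0.07], [[-0.2, -0.185, 0.06], [0, 0, 0], 0.07], [[-0.2, -0.185, 0.06], [0, 0, 0], 0.07], [[-0.2, -0.185, 0.06], [0, 0, 0], 0.07], [[-0.2, -0.185, 0.06], [0, 0, 0], 0.07]]}}

```text
time_s: 15.7
tcp_pos: [0.4258, -0.0841, 0.1491]
ee_rot: [3.141, -0.001, 0.082]
contact_force: [0.6, -0.8, -0.5]
width: 0.818
```

```bash
python3 - <<'E'
from h import *
rel([.4249,-.0837,.15],4.73)
i=vision.camera_info("wrist");im=vision.camera("wrist")[:,:,::-1];cv2.imwrite("pics/w8.png",im)
hsv=cv2.cvtColor(im,cv2.COLOR_BGR2HSV)
m=cv2.inRange(hsv,(0,120,40),(8,255,255))|cv2.inRange(hsv,(172,120,40),(180,255,255));m[:150]=0
c=max(cv2.findContours(m,0,2)[0],key=cv2.contourArea);x,y,w,h=cv2.boundingRect(c);print(x,y,w,h,cv2.minEnclosingCircle(c))
for z in (0,.05): print(z,proj(i,[.4249,-.0837,z]).round(1))
print(onz(i,*cv2.minEnclosingCircle(c)[0],.05))
E
```

```text
t 15.7 tcp [ 0.4258 -0.0841  0.1491] rot [ 3.1411e+00 -1.0000e-03  8.2400e-02] F [ 0.64 -0.84 -0.52] w 69.8
shift mm [-0.9 -0.4 -0.9] turn [ 0.03 -0.06 -0.01]
304 196 43 54 ((324.5, 222.53773498535156), 26.5801944732666)
0 [322.3 215.2]
0.05 [322.1 230.9]
[ 0.43205733 -0.08505477  0.05      ]
```

View pics/w8.png

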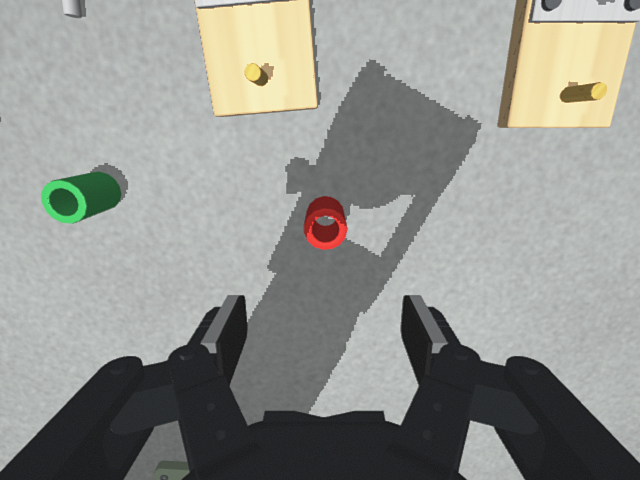

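{"op": "send_rows", "data": {"motion": [[[0, 0.001, 0.04], [0, 0, 0], 0.07], [[0, 0.001, 0.08], [0, 0, 0], 0.065], [[0, 0.001, 0.11], [0, 0, 0], 0.06], [[0, 0.001, 0.125], [0, 0, 0], 0.055], [[0, 0.001, 0.134], [0, 0, 0], 0.055], [[0, 0.001, 0.134], [0, 0, 0], 0.055], [[0, 0.001, 0.134], [0, 0, 0], 0.055]]}}

```text
time_s: 16.45
tcp_pos: [0.4262, -0.0852, 0.0154]
ee_rot: [3.141, -0.001, 0.082]
contact_force: [0.5, -0.4, -0.1]
width: 0.64
```

```bash
python3 - <<'E'
from h import *
rel([.4249,-.0837,.15],4.73)
im=vision.camera("wrist")[:,:,::-1]
s=vision.camera("scene")[:,:,::-1];s=cv2.resize(s[150:270,220:310],None,fx=4,fy=4,interpolation=cv2.INTER_CUBIC)
cv2.imwrite("pics/w9.png",np.hstack([im[:,150:500],cv2.resize(s,(360,480))]))
E
```

```text
t 16.45 tcp [ 0.4262 -0.0852  0.0154] rot [ 3.1409e+00 -1.3000e-03  8.2300e-02] F [ 0.5  -0.39 -0.14] w 54.7
shift mm [  -0.9   -1.5 -134.6] turn [ 0.04 -0.08 -0.02]
```

View pics/w9.png

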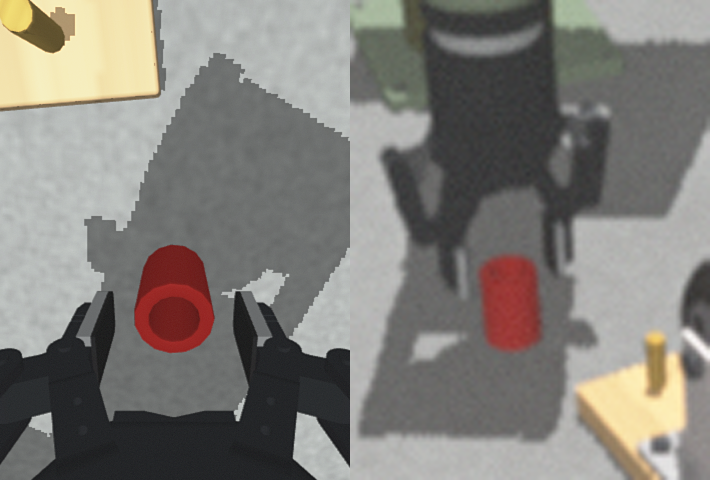

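The tips straddle the sleeve's top, centred (ring at col 175, pads 113/235). I'll go 8 mm lower and close.

{"op": "send_rows", "data": {"motion": [[[0, 0, 0.004], [0, 0, 0], 0.05], [[0, 0, 0.008], [0, 0, 0], 0.045], [[0, 0, 0.008], [0, 0, 0], 0.036], [[0, 0, 0.008], [0, 0, 0], 0.03], [[0, 0, 0.008], [0, 0, 0], 0.03], [[0, 0, 0.008], [0, 0, 0], 0.03], [[0, 0, 0.008], [0, 0, 0], 0.03]]}}

```text
time_s: 17.25
tcp_pos: [0.4251, -0.0846, 0.0069]
ee_rot: [3.142, -0.0, 0.083]
contact_force: [-0.3, -0.0, 1.0]
width: 0.397
```

{"op": "send_rows", "data": {"motion": [[[0, 0, -0.01], [0, 0, 0], 0.03], [[0, 0, -0.03], [0, 0, 0], 0.03], [[0, 0, -0.07], [0, 0, 0], 0.03], [[0, 0, -0.1], [0, 0, 0], 0.03], [[0, 0, -0.1], [0, 0, 0], 0.03]]}}

```text
time_s: 17.75
tcp_pos: [0.429, -0.0862, 0.112]
ee_rot: [3.136, -0.01, 0.083]
contact_force: [0.6, -0.4, -0.0]
width: 0.39
```

```bash
python3 - <<'E'
from h import *
rel(wheel('R',-.07,z=.11),4.73)
im=vision.camera("wrist")[:,:,::-1]
s=vision.camera("scene")[:,:,::-1];s=cv2.resize(s[120:270,220:310],None,fx=4,fy=4,interpolation=cv2.INTER_CUBIC)
cv2.imwrite("pics/w10.png",np.hstack([im[:,150:550],cv2.resize(s,(300,480))]))
E
```

```text
t 17.75 tcp [ 0.429  -0.0862  0.112 ] rot [ 3.1365 -0.0098  0.0827] F [ 0.61 -0.35 -0.03] w 33.3
shift mm [ 95.6 192.3   3.9] turn [ 0.29 -0.56  0.01]
```

View pics/w10.png

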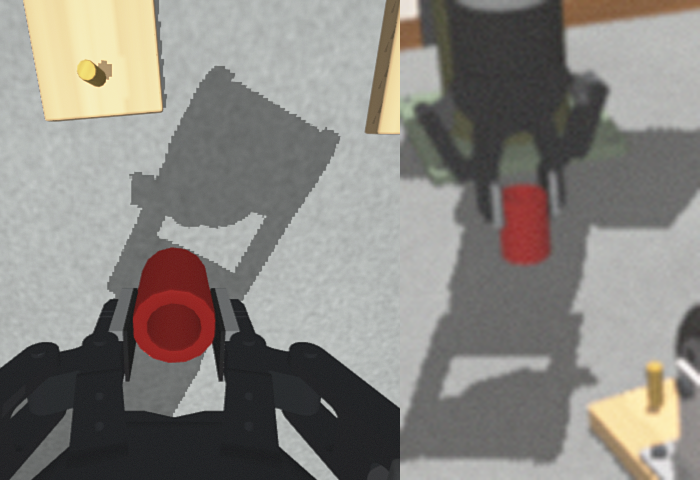

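{"op": "send_rows", "data": {"motion": [[[0.02, 0.045, 0], [0, 0, 0], 0.03], [[0.04, 0.09, 0], [0, 0, 0], 0.03], [[0.06, 0.135, 0], [0, 0, 0], 0.03], [[0.075, 0.175, 0], [0, 0, 0], 0.03], [[0.075, 0.192, 0], [0, 0, 0], 0.03], [[0.075, 0.192, 0], [0, 0, 0], 0.03], [[0.075, 0.192, 0], [0, 0, 0], 0.03]]}}

```text
time_s: 18.55
tcp_pos: [0.5138, -0.2682, 0.1049]
ee_rot: [-3.138, 0.003, 0.082]
contact_force: [0.2, 0.1, -0.2]
width: 0.392
```

```bash
python3 - <<'E'
from h import *
rel(wheel('R',-.07,z=.11),4.73)
i=vision.camera_info("wrist");im=vision.camera("wrist")[:,:,::-1];cv2.imwrite("pics/w11.png",im)
print(wheel('R',-.07),proj(i,wheel('R',-.07,z=.055)),proj(i,wheel('R',-.07,z=.02)))
t=vision.camera("top")[:,:,::-1];cv2.imwrite("pics/t11.png",cv2.resize(t[195:320,365:485],None,fx=5,fy=4.8,interpolation=cv2.INTER_CUBIC))
E
```

```text
t 18.55 tcp [ 0.5138 -0.2682  0.1049] rot [-3.1381  0.0033  0.082 ] F [ 0.2   0.14 -0.16] w 33.5
shift mm [26.2  3.9 -5.2] turn [-0.2   0.19 -0.03]
[ 0.5402384  -0.26997222  0.106     ] [328.83207534 213.41176795] [328.30942105 201.53142671]
```

View pics/w11.png

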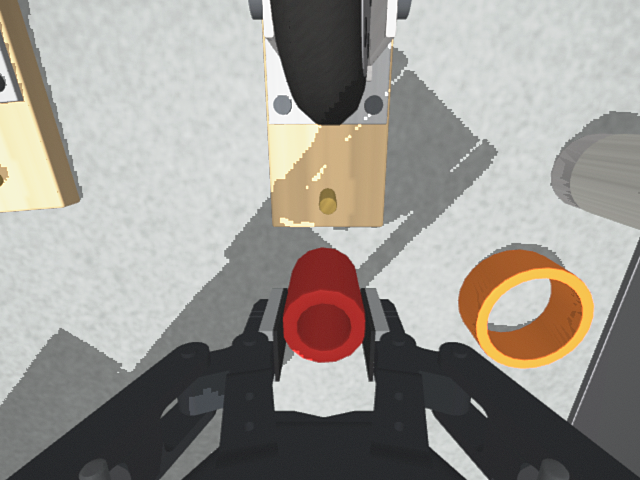

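```bash
python3 - <<'E'
from h import *
i=vision.camera_info("wrist");im=vision.camera("wrist")[:,:,::-1];s=robot.read_state();print(s["tcp_pos"],s["ee_rot"])
i2=vision.camera_info("wrist");print(np.abs(i["cam_to_world"]-i2["cam_to_world"]).max())
i=i2
cv2.imwrite("pics/w12.png",cv2.resize(im[150:250,250:410],None,fx=5,fy=5,interpolation=cv2.INTER_CUBIC))
print(proj(i,wheel('R',-.07,z=.055)),proj(i,wheel('R',-.07,z=.02)),[proj(i,wheel('R',-.095,y,z=.02)).round(1) for y in(.0425,-.0425)])
it=vision.camera_info("top")
print([proj(it,wheel('R',x,y,z=.02)).round(1) for x in (-.095,.095) for y in(.0425,-.0425)])
E
```

```text
[ 0.51458914 -0.26771892  0.10608689] [-3.13989227e+00  1.49313998e-03  8.38955074e-02]
0.000717803532266803
[329.32388062 214.2938569 ] [328.65390139 202.44720981] [array([273.6, 234. ]), array([383.3, 234.2])]
[array([402.5, 274.8]), array([433. , 272.8]), array([397.5, 207.2]), array([427.8, 205.1])]
```

View pics/w12.png

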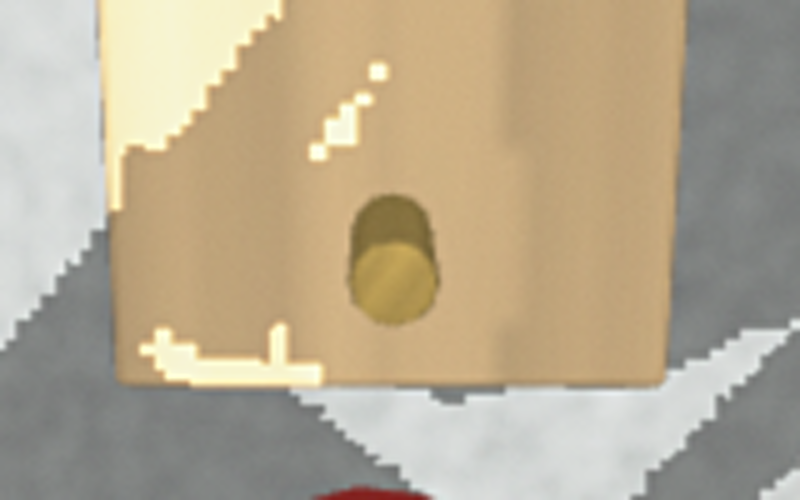

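View pics/t11.png

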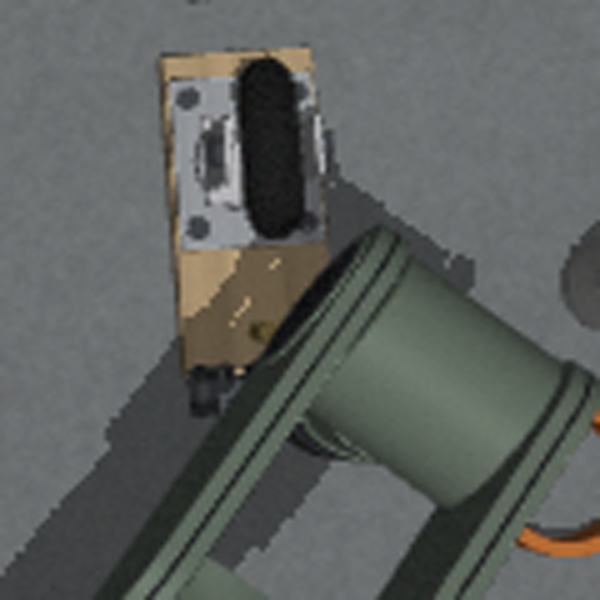

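```bash
python3 - <<'E'
from h import *
i=vision.camera_info("wrist");im=vision.camera("wrist")[:,:,::-1];s=robot.read_state();R=Rn.from_euler('xyz',s["ee_rot"])
cv2.imwrite("pics/w13.png",cv2.resize(im[230:380,260:400],None,fx=4,fy=4,interpolation=cv2.INTER_CUBIC))
i=vision.camera_info("wrist")
for x in(0,):
  P=lambda a,b,c:proj(i,s["tcp_pos"]+R.apply([a,b,c])).round(1)
  zt=-.0431;zb=.0069
  print("top c",P(0,0,zt),"outer",[P(.018*np.cos(t),.018*np.sin(t),zt) for t in(0,np.pi/2,np.pi,3*np.pi/2)])
  print("bottom front",P(.018,0,zb), "inner top",[P(.011*np.cos(t),.011*np.sin(t),zt) for t in(0,np.pi/2,np.pi,3*np.pi/2)])
print(s["tcp_pos"])
for dx in(0,.002,.004,.006):
  C['R']=(0.61+dx,-.2642,4.73); print(dx,proj(i,wheel('R',-.07,z=.055)).round(1),proj(i,wheel('R',-.095,0,z=.02)).round(1))
E
```

```text
top c [321.8 331.2] outer [array([321.8, 292.2]), array([365.2, 331.2]), array([321.9, 367.1]), array([278.4, 331.2])]
bottom front [322.2 248.5] inner top [array([321.8, 307.8]), array([348.3, 331.2]), array([321.9, 353.5]), array([295.3, 331.2])]
[ 0.51488267 -0.26794899  0.10643539]
0 [328.9 214.6] [328.  234.4]
0.002 [329.2 211.7] [328.3 231.9]
0.004 [329.4 208.7] [328.5 229.5]
0.006 [329.7 205.7] [328.7 227. ]
```

View pics/w13.png

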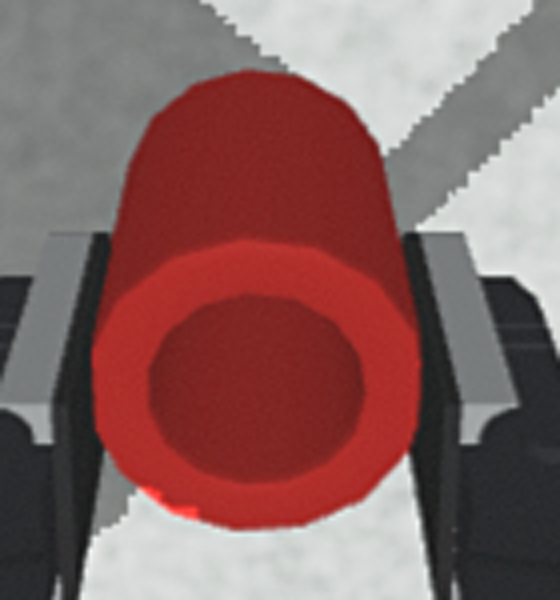

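{"op": "send_rows", "data": {"motion": [[[0.01, 0.001, 0], [0, 0, 0], 0.03], [[0.02, 0.0025, 0], [0, 0, 0], 0.03], [[0.0285, 0.0035, 0], [0, 0, 0], 0.03], [[0.0285, 0.0035, 0.01], [0, 0, 0], 0.03], [[0.0285, 0.0035, 0.02], [0, 0, 0], 0.03], [[0.0285, 0.0035, 0.033], [0, 0, 0], 0.03], [[0.0285, 0.0035, 0.033], [0, 0, 0], 0.03], [[0.0285, 0.0035, 0.033], [0, 0, 0], 0.03]]}}

```text
time_s: 19.55
tcp_pos: [0.5432, -0.2704, 0.0725]
ee_rot: [-3.14, 0.002, 0.082]
contact_force: [-0.4, 0.1, -0.2]
width: 0.393
```

```bash
python3 - <<'E'
from h import *
C['R']=(0.6135,-.2642,4.73)
rel(wheel('R',-.07,z=.027),4.73)
i=vision.camera_info("wrist");im=vision.camera("wrist")[:,:,::-1]
s=vision.camera("scene")[:,:,::-1];j=vision.camera_info("scene")
a=cv2.resize(s[170:320,130:255],None,fx=3.2,fy=3.2,interpolation=cv2.INTER_CUBIC)
cv2.imwrite("pics/w14.png",np.hstack([a,im[:,130:530]]))
print((proj(j,wheel('R',-.07,z=.055))-[130,170])*3.2,(proj(j,wheel('R',-.07,z=.02))-[130,170])*3.2)
E
```

```text
t 19.55 tcp [ 0.5432 -0.2704  0.0725] rot [-3.14e+00  2.00e-03  8.23e-02] F [-0.35  0.09 -0.19] w 33.5
shift mm [ 0.7 -0.3 45.5] turn [-0.09  0.11 -0.02]
[191.71205857 283.64008839] [199.62743692 324.01453275]
```

View pics/w14.png

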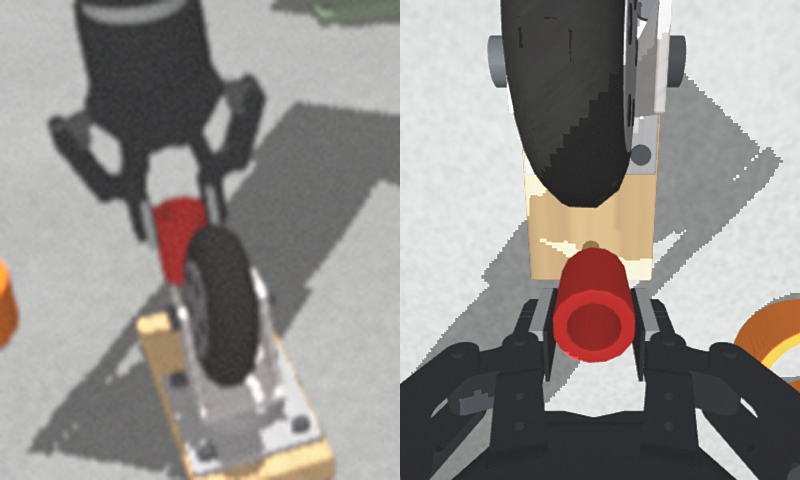

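```bash
python3 - <<'E'
from h import *
i=vision.camera_info("wrist");im=vision.camera("wrist")[:,:,::-1];s=robot.read_state();R=Rn.from_euler('xyz',s["ee_rot"])
i=vision.camera_info("wrist")
cv2.imwrite("pics/w15.png",cv2.resize(im[220:300,260:400],None,fx=5,fy=5,interpolation=cv2.INTER_CUBIC))
P=lambda a,b,c:proj(i,s["tcp_pos"]+R.apply([a,b,c])).round(1)
print(s["tcp_pos"],"bottom front",P(.018,0,.0069))
for dx in(0,.002,.004,.006):
  C['R']=(0.61+dx,-.2642,4.73); print(dx,"basefar",proj(i,wheel('R',-.064,z=.02)).round(1),"topfar",proj(i,wheel('R',-.064,z=.055)).round(1),"edge",proj(i,wheel('R',-.095,0,z=.02)).round(1))
E
```

```text
[ 0.54451396 -0.27120386  0.07431406] bottom front [322.3 248.5]
0 basefar [320.2 246.6] topfar [319.7 267. ] edge [320.3 287.4]
0.002 basefar [320.4 243.8] topfar [319.9 263.8] edge [320.5 284.9]
0.004 basefar [320.7 241.1] topfar [320.2 260.7] edge [320.8 282.4]
0.006 basefar [320.9 238.3] topfar [320.5 257.5] edge [321.  279.8]
```

View pics/w15.png

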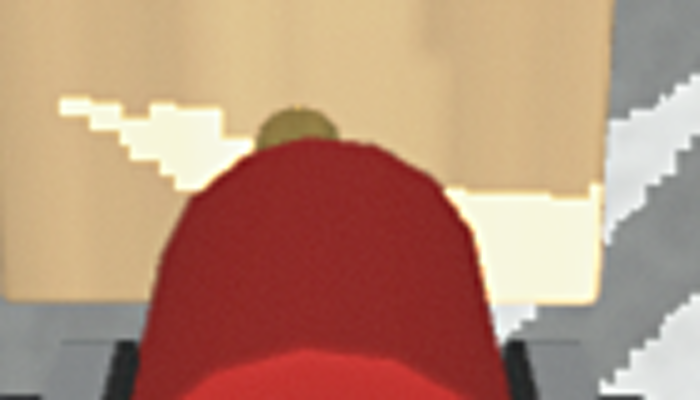

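The wrist view puts the post base (320,241) about 2 mm left of the sleeve axis (323). I'll correct that and lower in stages.

{"op": "send_rows", "data": {"motion": [[[0, -0.002, 0], [0, 0, 0], 0.03], [[0, -0.002, 0], [0, 0, 0], 0.03], [[0, -0.002, 0.007], [0, 0, 0], 0.03], [[0, -0.002, 0.014], [0, 0, 0], 0.03], [[0, -0.002, 0.02], [0, 0, 0], 0.03], [[0, -0.002, 0.02], [0, 0, 0], 0.03]]}}

```text
time_s: 20.3
tcp_pos: [0.5428, -0.268, 0.0519]
ee_rot: [-3.139, 0.003, 0.083]
contact_force: [0.9, -0.0, -0.3]
width: 0.394
```

```bash
python3 - <<'E'
from h import *
rel(wheel('R',-.066,z=.027),4.73)
im=vision.camera("wrist")[:,:,::-1]
s=vision.camera("scene")[:,:,::-1]
a=cv2.resize(s[170:320,130:255],None,fx=3.2,fy=3.2,interpolation=cv2.INTER_CUBIC)
cv2.imwrite("pics/w16.png",np.hstack([a,im[:,130:530]]))
E
```

```text
t 20.3 tcp [ 0.5428 -0.268   0.0519] rot [-3.1394e+00  2.7000e-03  8.2500e-02] F [ 0.9  -0.05 -0.31] w 33.7
shift mm [ 1.3  1.8 24.9] turn [-0.12  0.15 -0.  ]
```

View pics/w16.png

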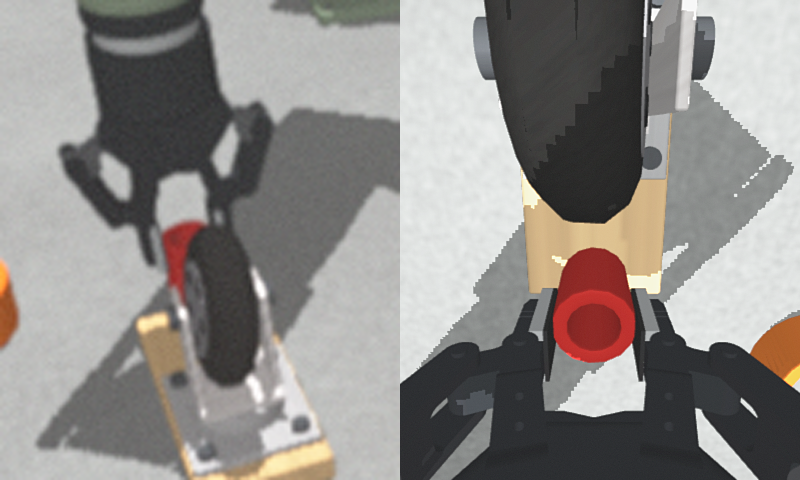

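{"op": "send_rows", "data": {"motion": [[[0, 0, 0.006], [0, 0, 0], 0.03], [[0, 0, 0.012], [0, 0, 0], 0.03], [[0, 0, 0.018], [0, 0, 0], 0.03], [[0, 0, 0.022], [0, 0, 0], 0.03], [[0, 0, 0.022], [0, 0, 0], 0.03], [[0, 0, 0.022], [0, 0, 0], 0.03]]}}

```text
time_s: 21.0
tcp_pos: [0.544, -0.2688, 0.0316]
ee_rot: [-3.141, 0.0, 0.083]
contact_force: [0.1, 0.2, -0.8]
width: 0.39
```

{"op": "send_rows", "data": {"motion": [[[0, 0, 0.001], [0, 0, 0], 0.03], [[0, 0, 0.002], [0, 0, 0], 0.03], [[0, 0, 0.002], [0, 0, 0], 0.03]]}}

```text
time_s: 21.3
tcp_pos: [0.5441, -0.2689, 0.0298]
ee_rot: [3.142, -0.0, 0.083]
contact_force: [0.5, 0.1, -0.4]
width: 0.392
```

```bash
python3 - <<'E'
from h import *
rel(wheel('R',-.066,z=.027),4.73)
im=vision.camera("wrist")[:,:,::-1]
s=vision.camera("scene")[:,:,::-1]
a=cv2.resize(s[170:320,130:255],None,fx=3.2,fy=3.2,interpolation=cv2.INTER_CUBIC)
cv2.imwrite("pics/w17.png",np.hstack([a,im[:,130:530]]))
E
```

```text
t 21.3 tcp [ 0.5441 -0.2689  0.0298] rot [ 3.1415e+00 -1.0000e-04  8.2600e-02] F [ 0.48  0.13 -0.39] w 33.5
shift mm [0.1 0.8 2.8] turn [ 0.   -0.01  0.  ]
```

View pics/w17.png

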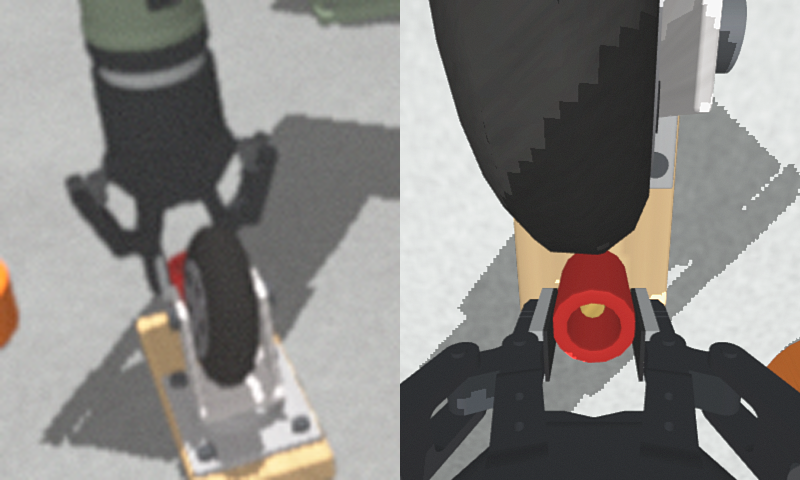

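The post's brass top is visible inside the sleeve's bore (593,310), so it is threaded. I'll lower until it touches.

{"op": "send_rows", "data": {"motion": [[[0, 0, 0.001], [0, 0, 0], 0.03], [[0, 0, 0.002], [0, 0, 0], 0.03], [[0, 0, 0.002], [0, 0, 0], 0.03]]}}

```text
time_s: 21.7
tcp_pos: [0.5439, -0.2687, 0.0276]
ee_rot: [-3.141, 0.0, 0.083]
contact_force: [0.7, -0.3, 0.1]
width: 0.392
```

{"op": "send_rows", "data": {"motion": [[[0, 0, 0.001], [0, 0, 0], 0.03], [[0, 0, 0.001], [0, 0, 0], 0.03]]}}

```text
time_s: 21.9
tcp_pos: [0.5442, -0.2689, 0.0269]
ee_rot: [3.141, -0.0, 0.083]
contact_force: [-0.0, 0.4, 1.4]
width: 0.394
```

{"op": "send_rows", "data": {"motion": [[[0, 0, 0.001], [0, 0, 0], 0.03], [[0, 0, 0.001], [0, 0, 0], 0.03]]}}

```text
time_s: 22.1
tcp_pos: [0.5442, -0.269, 0.0269]
ee_rot: [3.141, -0.0, 0.083]
contact_force: [-0.7, 0.7, 5.8]
width: 0.394
```

On the block (contact 6 N at the predicted height). Release and rise.

{"op": "send_rows", "data": {"motion": [[[0, 0, -0.001], [0, 0, 0], 0.04], [[0, 0, -0.001], [0, 0, 0], 0.055], [[0, 0, -0.001], [0, 0, 0], 0.06], [[0, 0, -0.001], [0, 0, 0], 0.06], [[0, 0, -0.02], [0, 0, 0], 0.06], [[0, 0, -0.05], [0, 0, 0], 0.06], [[0, 0, -0.1], [0, 0, 0], 0.06], [[0, 0, -0.15], [0, 0, 0], 0.06], [[0, 0, -0.17], [0, 0, 0], 0.06], [[-0.05, 0, -0.17], [0, 0, 0], 0.06], [[-0.1, 0, -0.17], [0, 0, 0], 0.06], [[-0.13, 0, -0.17], [0, 0, 0], 0.06], [[-0.13, 0, -0.17], [0, 0, 0], 0.06], [[-0.13, 0, -0.17], [0, 0, 0], 0.06]]}}

```text
time_s: 23.5
tcp_pos: [0.4144, -0.2798, 0.196]
ee_rot: [3.141, -0.001, 0.081]
contact_force: [-0.0, 0.2, 0.2]
width: 0.702
```

```bash
python3 - <<'E'
from h import *
rel(wheel('R',-.066,z=.027),4.73)
im=vision.camera("wrist")[:,:,::-1];i=vision.camera_info("wrist")
s=vision.camera("scene")[:,:,::-1]
a=cv2.resize(s[170:320,130:255],None,fx=3.2,fy=3.2,interpolation=cv2.INTER_CUBIC)
b=cv2.resize(im[0:240,180:460],None,fx=1.43,fy=2)
cv2.imwrite("pics/w18.png",np.hstack([a,b[:480]]))
cv2.imwrite("pics/t18.png",vision.camera("top")[:,:,::-1])
E
```

```text
t 23.5 tcp [ 0.4144 -0.2798  0.196 ] rot [ 3.1412e+00 -1.0000e-03  8.1400e-02] F [-0.02  0.18  0.15] w 59.9
shift mm [130.    0.4 169.1] turn [ 0.02 -0.05 -0.07]
```

View pics/w18.png

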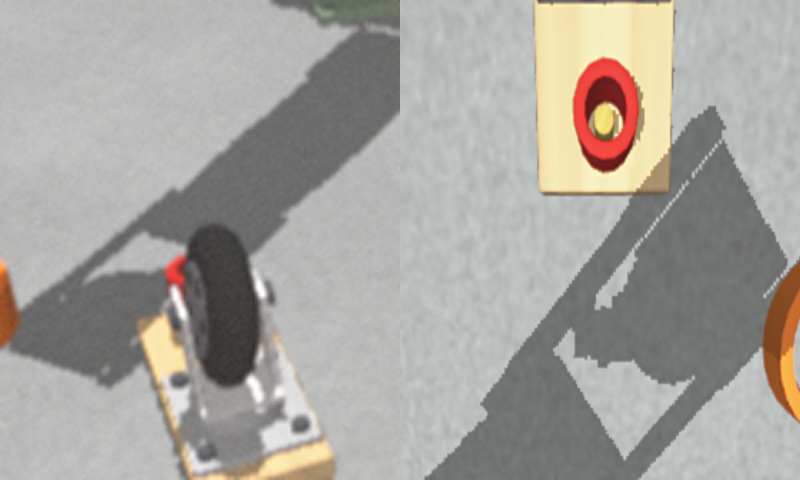

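View pics/t18.png

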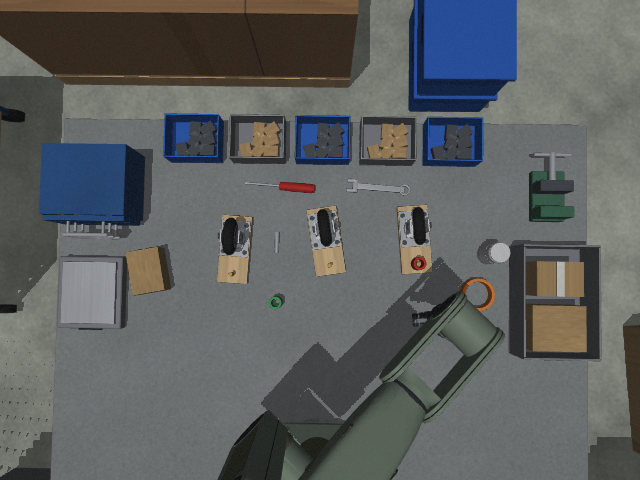

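```bash
python3 -c "
from plant import robot
print(robot.sign_off())"
```

```text
the job is handed in; nothing more can be done
None
```

The red sleeve is standing over the brass post of the right-hand castor (nearest the oil can), which has the worn bearing. I handed the job in at about 24 s.

- **Finding the worn wheel:** the right-hand wheel leaned freely under about 2 N, then met a firm stop on each side. Exactly one wheel is worn and this was the first I tried, so I did not rock the other two.
- **Rocking:** I took it to its stops in the order -y, +y, -y, +y. The highest force I read was about 7 N, well under the 17 N limit. It was left leaning to +y.
- **Sleeve:** I lowered it over the post until I felt about 6 N of contact at the expected height, released it and backed the arm away.

**Last checks:** the wrist view shows the post's top inside the upright sleeve, and the scene view shows the wheel still leaning. In the top view the green sleeve and the other things look undisturbed.

**What disagreed:**
- The finger tips were about 25 mm behind the TCP by the cameras, far more than the stated 13 mm. My first pass over the tyre missed it, so I went lower.
- The top and wrist cameras differed by about 4 mm on the post's position along x, so I placed the sleeve by the wrist view.

I did not measure the final lean angle; I judged it from the stop contact and the pictures.

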